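Slide a freshly striped housing into the curing bay and start the lamps

TASK

The orange light-cured stripes on the white housing are still wet: with your fingertips, push it slowly over the deck of the curing station, down the lane between the two lamp rails and flat against the end stop, then press the green start button and move clear. Nothing - housing or fingers - may touch either rail, and keep the fingers off the stripes; do not pinch, lift or tip the housing. Do not press the button before the housing is fully home, and leave the other things on the bench where they are.

Things in the scene. Friction and masses are not known exactly. Their poses are not given: they have to be found in the camera images.
- station: Bench-top curing station, fixed. Origin: middle of the lane's mouth, at bench height; +y runs down the lane from mouth to end stop (roughly to the robot's left), +x points away from the robot, z up. In this frame, mm: dark steel deck, top at z 14, x -90 to 90, y -220 to 280; open loading area y -220 to 0; lane 82 wide between two rails, y 0 to 160; end stop, then the control head
- rail_near: Aluminium lamp rail on the robot's side of the lane, part of the station (same origin and axes): x -63 to -41, y 0 to 160, top at z 42 (28 above the deck). Violet lamp strip on its inner face. Fragile: must not be touched
- rail_far: The other lamp rail, on the far side of the lane, same frame: x 41 to 63, y 0 to 160, top at z 42. Must not be touched
- mouth (a point): middle of the lane's mouth, on the deck (station 0, 0, 14 mm)
- stop (a point): middle of the end stop's face, on the deck, 160 mm beyond mouth along the lane. The black stop is 80 wide and reaches to z 56 mm. Right behind it stands the grey control head: station x -70 to 70, y 166 to 270, top at z 70, with the button and a small dial (x 45, y 225, up to z 79) on top
- housing: White plastic housing to be cured, loose on the loading area, somewhat crooked and off the lane's middle; 0.2 to 0.5 kg, slides with friction. Origin: centre of its underside; +y along its length towards the lane (up to 0.22 rad off), z up. 100 mm long, 58 high, 64 wide over the stripes. Its end faces (y +-50, 58 wide, blue masking tape) are dry and may be pushed. Home: origin 50 mm short of the stop
- cheek_near: Dry white upper part of the housing's long side that faces the robot, part of the housing (same frame): face at x -31, y -45 to 45, z 29 to 56. The fingers may push it
- cheek_far: The same on the housing's other long side, face at x +31. The fingers may push one cheek at a time; pressing both at once is a pinch
- stripe_near: Wet orange stripe, a raised band along the housing's long side that faces the robot, part of the housing (same frame): face at x -32, y -46 to 46, z 8 to 26. Must not be touched
- stripe_far: The wet orange stripe on the other long side, face at x +32, same heights. Must not be touched
- start (a joint): Green start button: 0 = up, 0.006 (m) = fully pressed; pressed from above, springs back, fully down takes about 5 N; it counts as pressed from 0.004
- start_top (a point): middle of the green button's top, 28 mm across, on the control head at station x 0, y 228
- proto_green: another white housing with a green stripe, 58 x 100 x 58, at the left of the bench; leave alone
- proto_plain: another white housing without stripes, 58 x 100 x 58, at the right of the bench; leave alone
- proto_blue: another white housing with a blue stripe, 58 x 100 x 58, standing beside the far rail, outside the lane; leave alone
- lacquer_jar: lacquer jar with orange label, 52 across, 68 high, standing beside the station's loading area on the far side; leave alone
- tape_roll: roll of blue masking tape lying flat, 96 across, 25 high, on the robot's side of the station; leave alone
- screwdriver: red screwdriver lying at the left of the bench; leave alone
- caliper: caliper lying at the right of the bench, about 200 long, 10 high; leave alone
Things that resemble listed ones, but are neither listed nor needed, are in the scene too. What is shaped like the housing but turquoise or yellow is not meant.

How it is judged:
By the outcome, as a careful person would: the job done as asked, in the order asked, and still so for the second after the job is handed in, with the robot touching nothing.
It also fails if it takes over 61 s, if anything falls off the work surface, if the arm or the gripper's body presses on something with over 40 N, if the wrist force passes 120 N, or if a joint passes its speed limit or range.

ROBOT

A 6-joint arm with a two-finger parallel gripper is mounted at the origin on the work surface. World frame = base frame: x ahead of the robot, y to its left, z up, the work surface at z = 0. Lengths are in m, angles in rad, forces in N, time in s.
With the tool pointing down it reaches from about 0.35 to 0.875 m from the base axis. Payload 15.5 kg.
Tool frame: the origin (TCP) lies at the very end of the fingers, on their centre line; the grasp point (between the pads) lies 19 mm behind it (robot.grip_depth is the distance from the TCP to the grasp point, in m); z points along the fingers, y is the line along which they close (so a half turn about z gives the same grasp; the last joint's range is limited). The gripper opens to 85 mm and grips with 20 to 120 N. Pads are 22 mm wide; open, the fingers measure 114 mm over their backs; the gripper's body (76 mm by 85 mm) begins 54 mm behind the grasp point. The pads swing forward as they close: fully open they stand 13 mm farther back than shut.
Start: joints at [1.056, 0.494, 1.345, -0, 1.302, -0.096], TCP at [0.254, 0.571, 0.231] pointing down, gripper open.
Joint ranges: [-2.91, 2.91], [-0.82, 2.16], [0.22, 2.67], [-1.22, 4.37], [0.12, 2.79], [-3.08, 3.08]. Speed limits (rad/s): [1.89, 1.89, 2.57, 3.01, 3.01, 3.01].

INTERFACE

Orientations are given as a 3x3 rotation matrix whose columns are the frame's x, y, z axes.
In Python, from rig import robot gives the robot as it stands. The module is installed in compiled form; this text tells all that it offers.
- The arm moves only by the tool apply_moves, never from a script. Its argument "series" is a list of rows, each a list of 5 numbers: the finger opening in m, from 0 to 0.0854, then the shift along the tool's x, y, z in m, then the turn about the tool's z in rad. A call has 1 to 5 rows; each row is the pose to reach, as a shift and turn from the pose commanded when the call began, along the tool's axes at that moment; what a row does not reach only later rows make up. A row lasts 1/8 s, in which the tool goes at most 62.5 mm and 10.7 degrees, less where a joint would pass 70% of its speed; a pose out of reach is approached as far as the arm can. A call with a gripper value outside its range is refused whole. The fingers move at their own pace and stop on an object; "force" is the grip in N (left out, the last holds). Time passes only in rows, so rows that repeat a pose let the fingers close. It gives the time, the measured TCP pose, the force, the opening and the grip force at its end, in the units of the state.
- robot.get_obs(): the state, without advancing time (a new reading comes with each control period).
- robot.grab_frame(name): name is "side" or "top"; returns a dict with "img" (420x560x3 uint8, red, green, blue), "K" (3x3 intrinsics, pixels), "k1" (the pictures are not rectified: a ray, as slopes to the right and down, at radius r is drawn at 1 + k1 r^2 times it, then the intrinsics apply), "extrinsics" (4x4, takes a point from world to camera coordinates). Camera axes: x right, y up, looking along -z (the intrinsics and any distortion apply to the point x, -y, -z); pixel columns grow to the right and rows downward; lengths in m; the calibration is good to about 2 mm. A picture is of the moment at which its call begins. There is no depth.
- robot.close_job(): hands the job in; it is judged then, once.
Trained networks look in the newest picture that a camera, given by its name, has taken for a name from the list of things; names that differ only in an ending like _2 or _b are one class to them, and where a whole thing is asked for, a point or a joint stands for the part that bears it (a point fixed in the world has none). Each returns a list of dicts, best first, with "conf" (0 to 1); they miss things now and then, are a little off and sometimes report something else, mostly with a low value. They report only what shows in the picture. A call takes as long as a camera call. They do not tell look-alikes from the thing itself.
- robot.search_frame(camera, thing): "box" ([centre column, centre row, width, height] in pixels, round what is visible of it).
- robot.trace(camera, thing): "region" (420x560 bool, what is visible of it) and "box" ([centre column, centre row, width, height] in pixels, round what is visible of it).
The state is a dict: "time_s": time; "joint_pos": joint angles; "dq": joint speeds; "joint_torque": joint torques, N m; "position": TCP position; "tcp_rot": TCP orientation; "force": force on the tool from outside, world axes, zero at the start; "torque": the same for the moment, N m; "opening": finger opening in m; "grip_force": force on a finger pad.
Only numpy, scipy, OpenCV 4.12 (cv2) and the standard library are available. Lean on these libraries where they do the work, as an engineer would, in place of code of your own. Each camera call takes 0.05 s, during which the arm holds its last target. There are 200 camera calls.

## Working session

There is one attempt and no reset: what is moved stays moved. The work goes in short steps, Python scripts to look and compute and a tool call to move; the robot and the scene stay as the last step left them, time stands still between calls to the robot, and variables do not carry over. Pictures are saved under pics/ and viewed, at most 10 in all, crops included, and the job is handed in when it is done.

Besides the shell and the picture viewer there is one more tool, called after ">>>" by a JSON object that holds its "api" and its "payload". apply_moves: Moves the arm, as the interface text tells. Its arguments: {"type":"object","properties":{"series":{"type":"array","items":{"type":"array","items":{"type":"number"}}},"force":{"type":"number"}},"required":["series"]}

```bash
mkdir -p pics
python3 - <<'E'
from rig import robot
import cv2,numpy as np
o=robot.get_obs();print(o['position'],o['tcp_rot'],o['force'],o['opening'])
for c in ('top','side'):
    f=robot.grab_frame(c);cv2.imwrite(f'pics/{c}0.png',f['img'][:,:,::-1])
    print(c,f['K'],f['k1'],f['extrinsics'])
    for t in ('housing','station','start','rail_near','rail_far','stripe_near','cheek_near'):
        for d in robot.search_frame(c,t)[:3]:print(t,round(d['conf'],2),np.round(d['box']))
E
```

```text
[0.25398623 0.57066873 0.23070482] [[-9.13583168e-01  4.06651525e-01 -5.76932898e-04]
 [ 4.06651925e-01  9.13582528e-01 -1.08416614e-03]
 [ 8.61980008e-05 -1.22508681e-03 -9.99999246e-01]] [-0.51000573 -0.29995805  0.62536694] 0.0854999046946714
top [[526.54882595   0.         282.36694044]
 [  0.         526.54882595 206.84308784]
 [  0.           0.           1.        ]] -0.15389269942494557 [[-0.00982588 -0.99988597  0.01146709 -0.04153076]
 [ 0.9856573  -0.0077527   0.16858108 -0.59985496]
 [-0.16847296  0.01295908  0.98562109 -1.44521403]
 [ 0.          0.          0.          1.        ]]
housing 0.82 [297. 124.  25.  41.]
housing 0.78 [360. 299.  41.  34.]
housing 0.75 [342. 234.  39.  27.]
station 0.93 [280. 232. 177.  64.]
start 0.43 [209. 225.  13.  10.]
rail_near 0.69 [259. 250.  56.  10.]
rail_far 0.69 [262. 210.  59.  14.]
rail_far 0.69 [262. 173.  36.  27.]
stripe_near 0.58 [118. 185.  42.  29.]
cheek_near 0.39 [339. 245.  26.  10.]
side [[393.42128679   0.         280.80261113]
 [  0.         393.42128679 213.68374968]
 [  0.           0.           1.        ]] -0.07428043923267526 [[ 0.92568126 -0.3779157  -0.01714438 -0.54382124]
 [ 0.23514826  0.53929772  0.80861812 -0.20274123]
 [-0.29634356 -0.75255411  0.58808401 -1.13938688]
 [ 0.          0.          0.          1.        ]]
housing 0.94 [289. 269.  42.  43.]
housing 0.7 [376. 283.  44.  37.]
housing 0.64 [366. 222.  34.  32.]
station 0.91 [275. 246. 105. 124.]
start 0.55 [251. 189.  10.   8.]
rail_near 0.82 [250. 233.  24.  37.]
rail_far 0.85 [280. 224.  25.  35.]
stripe_near 0.68 [208. 181.  50.  14.]
stripe_near 0.51 [378. 295.  31.  11.]
stripe_near 0.47 [370. 231.  25.  10.]
cheek_near 0.66 [380. 290.  35.   7.]
cheek_near 0.64 [368. 225.  25.  12.]
cheek_near 0.44 [279. 268.  18.  20.]
```

View pics/top0.png

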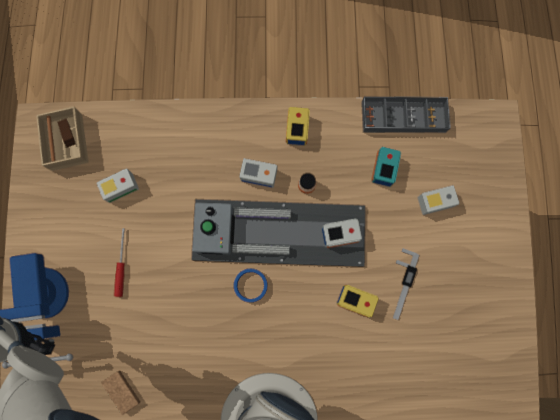

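View pics/side0.png

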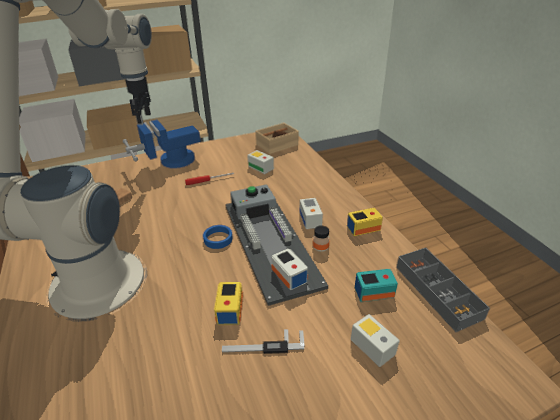

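The top view shows the station at around (280,232) and the target housing at (342,234), with the button at (208,227). The side view shows the housing with its orange stripe at (289,269). Next I'll fit silhouettes to the traces from both cameras.

```bash
cat > h.py <<'E'
from rig import robot
import cv2,numpy as np
from scipy.optimize import minimize
def proj(f,P):
    E=f['extrinsics'];p=np.atleast_2d(P)@E[:3,:3].T+E[:3,3]
    s=np.c_[p[:,0]/-p[:,2],-p[:,1]/-p[:,2]]
    s=s*(1+f['k1']*(s**2).sum(1,keepdims=True));K=f['K']
    return s*[K[0,0],K[1,1]]+K[:2,2]
def box(x0,x1,y0,y1,z0,z1):
    return np.array([[x,y,z] for x in(x0,x1) for y in(y0,y1) for z in(z0,z1)])/1000.
def place(q,B,z=0):
    c,s=np.cos(q[2]),np.sin(q[2])
    return B@np.array([[c,s,0],[-s,c,0],[0,0,1]])+[q[0],q[1],z]
STA=[box(-90,90,-220,280,0,14),box(-63,-41,0,160,14,42),box(41,63,0,160,14,42),box(-40,40,160,166,14,56),box(-70,70,166,270,14,70)]
HOU=[box(-29,29,-50,50,0,58),box(-32,32,-46,46,8,26),box(-31,31,-45,45,29,56)]
S=4
def ren(f,q,bs,z=0):
    m=np.zeros((420*S,560*S),np.uint8)
    for b in bs:
        h=cv2.convexHull(((proj(f,place(q,b,z))+.5)*S).astype(np.float32)).astype(np.int32)
        cv2.fillConvexPoly(m,h,1)
    return cv2.resize(m.astype(np.float32),(560,420),interpolation=cv2.INTER_AREA)
def fit(fs,ms,q,bs,z=0,ign=None):
    def L(q):
        return sum((np.abs(ren(f,q,bs,z)-m)*(1 if ign is None else ign[i])).sum() for i,(f,m) in enumerate(zip(fs,ms)))
    q=np.array(q,float)
    for st in (.02,.006):
        r=minimize(L,q,method='Nelder-Mead',options=dict(initial_simplex=np.vstack([q,q+[st,0,0],q+[0,st,0],q+[0,0,4*st]]),maxiter=120,xatol=1e-5));q=r.x
    return q,r.fun
def seg(c,t,near):
    ds=[d for d in robot.trace(c,t) if np.hypot(*(np.array(d['box'][:2])-near))<18]
    return ds[0]['region'].astype(np.float32)
E
cat > m1.py <<'E'
from h import *
fs=[robot.grab_frame(c) for c in('top','side')]
hs=[seg('top','housing',(342,234)),seg('side','housing',(289,269))]
ss=[seg('top','station',(280,232)),seg('side','station',(275,246))]
ign=[1-cv2.dilate(h,np.ones((5,5))) for h in hs]
s0=[.57,-.02,0]
# start guess: camera ray of top station box centre
qs,e=fit(fs,ss,s0,STA,0,ign);print('station',qs,e)
for i in (0,1):print(' only',i,fit(fs[i:i+1],ss[i:i+1],qs,STA,0,ign[i:i+1]))
g=place(qs,np.array([[0,-.12,0]]))[0]
qh,e=fit(fs,hs,[g[0],g[1],qs[2]],HOU,.014);print('housing',qh,e)
for i in (0,1):print(' only',i,fit(fs[i:i+1],hs[i:i+1],qh,HOU,.014))
for i,(c,x0,y0,w,h) in enumerate((('top',185,190,190,85),('side',215,175,120,130))):
    k=4
    im=cv2.resize(fs[i]['img'][y0:y0+h,x0:x0+w,::-1],None,fx=k,fy=k,interpolation=cv2.INTER_CUBIC)
    for q,bs,z,col in((qs,STA,0,(0,255,255)),(qh,HOU[:1],.014,(255,0,255))):
        for b in bs:
            p=((proj(fs[i],place(q,b,z))+.5-[x0,y0])*k).astype(int)
            for a in range(8):
                for d in (1,2,4):
                    if not a&d: cv2.line(im,tuple(p[a].tolist()),tuple(p[a|d].tolist()),col,1)
    cv2.imwrite(f'pics/{c}1.png',im)
np.save('qs.npy',qs);np.save('qh.npy',qh)
E
python3 m1.py
```

```text
Traceback (most recent call last):
  File "m1.py", line 3, in <module>
    hs=[seg('top','housing',(342,234)),seg('side','housing',(289,269))]
        ~~~^^^^^^^^^^^^^^^^^^^^^^^^^^^
  File "h.py", line 32, in seg
    return ds[0]['region'].astype(np.float32)
           ~~^^^
IndexError: list index out of range
```

```bash
python3 - <<'E'
s=open('h.py').read()
i=s.index('def seg')
s=s[:i]+'''def seg(c,t,near):
    for _ in range(4):
        ds=[d for d in robot.trace(c,t) if np.hypot(*(np.array(d['box'][:2])-near))<18]
        if ds: return ds[0]['region'].astype(np.float32)
        robot.grab_frame(c)
    raise SystemExit('missed '+c+t)
'''
open('h.py','w').write(s)
E
python3 m1.py
```

```text
station [ 0.53241853 -0.06478154 -0.04210676] 494.9375
 only 0 (array([ 0.53087096, -0.06601129, -0.04379347]), np.float64(211.1875))
 only 1 (array([ 0.53408701, -0.06036481, -0.04574823]), np.float64(116.9375))
housing [ 0.52555855 -0.21237206  0.14313722] 169.0625
 only 0 (array([ 0.52479668, -0.2136443 ,  0.15946248]), np.float64(34.1875))
 only 1 (array([ 0.52762258, -0.20523076,  0.15657203]), np.float64(60.375))
```

View pics/top1.png

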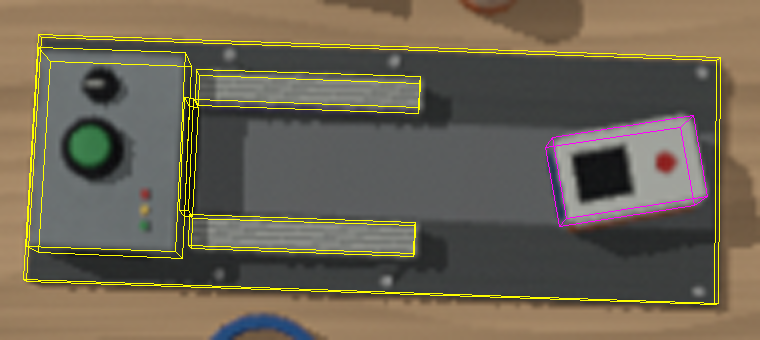

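View pics/side1.png

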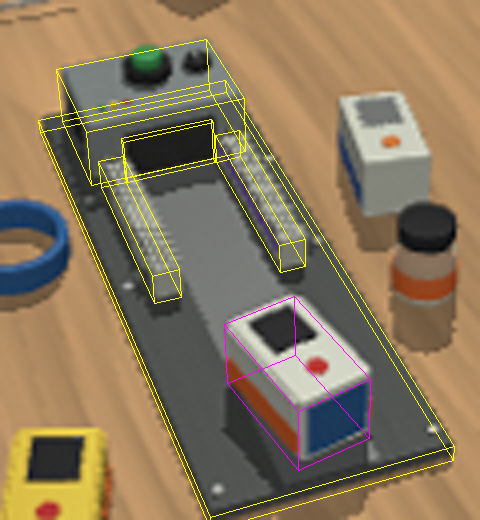

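The overlays fit well. In the station frame the housing centre is at x≈0, y≈-147 mm, turned about 0.2 rad, and both cameras agree on that relative pose. I'll push its rear face with two slightly opened fingers held square to the lane: the near corner touches first, so the housing straightens itself.

```bash
cat > go.py <<'E'
import sys,numpy as np
from rig import robot
# go.py sx sy z(mm, station frame; z world) : total shift/turn in present tool axes
QS=np.array([.5325,-.0645,-.043])
o=robot.get_obs();R=np.array(o['tcp_rot']);p=np.array(o['position'])
c,s=np.cos(QS[2]),np.sin(QS[2]);A=np.array([[c,-s],[s,c]])
print('now station mm',np.round(1000*(A.T@(p[:2]-QS[:2])),1),'z',round(p[2]*1000,1),'yaw err',round(np.arctan2(R[1,1],R[0,1])-QS[2],4),'F',np.round(o['force'],1),'t',o['time_s'])
if len(sys.argv)>3:
    t=[float(v)/1000 for v in sys.argv[1:4]]
    w=np.r_[QS[:2]+A@t[:2],t[2]]
    print('shift',np.round(R.T@(w-p),4),'turn',round(np.arctan2(R[1,1],R[0,1])-QS[2],4))
E
python3 go.py 0 -240 231
```

```text
now station mm [-305.4  622.9] z 231.3 yaw err 1.195 F [-0.4 -0.  -0.5] t 1.25
shift [-6.008e-01 -6.906e-01  3.000e-04] turn 1.195
```

>>> {"api": "apply_moves", "payload": {"series": [[0.028,-0.0375,-0.043,0,0.16],[0.028,-0.075,-0.086,0,0.32],[0.028,-0.1125,-0.129,0,0.48],[0.028,-0.15,-0.172,0,0.64],[0.028,-0.1875,-0.215,0,0.8]], "force": 40}}

```text
time_s: 1.88
position: [0.3383, 0.2967, 0.2315]
tcp_rot: [[-0.34, 0.94, 0.001], [0.94, 0.34, 0.0], [0.0, 0.001, -1.0]]
force: [1.3, 0.2, -0.2]
opening: 0.0279
grip_force: 0.0
```

```bash
python3 go.py 0 -240 231
```

```text
now station mm [-209.5  352.6] z 231.5 yaw err 0.3901 F [ 1.3  0.2 -0.2] t 1.875
shift [-6.277e-01 -3.160e-02  4.000e-04] turn 0.3901
```

>>> {"api": "apply_moves", "payload": {"series": [[0.028,-0.057,-0.003,0,0.08],[0.028,-0.114,-0.006,0,0.16],[0.028,-0.171,-0.009,0,0.24],[0.028,-0.228,-0.012,0,0.32],[0.028,-0.285,-0.015,0,0.39]]}}

```text
time_s: 2.5
position: [0.4226, 0.0237, 0.2316]
tcp_rot: [[0.041, 0.999, 0.001], [0.999, -0.041, -0.0], [-0.0, 0.001, -1.0]]
force: [1.0, 0.9, -0.0]
opening: 0.0282
grip_force: 0.0
```

```bash
python3 go.py 0 -240 231
```

```text
now station mm [-113.6   83.4] z 231.6 yaw err 0.0025 F [ 1.   0.9 -0. ] t 2.5
shift [-0.3237  0.1128  0.0007] turn 0.0025
```

>>> {"api": "apply_moves", "payload": {"series": [[0.028,-0.055,0.02,0,0],[0.028,-0.11,0.04,0,0],[0.028,-0.165,0.06,0,0],[0.028,-0.22,0.08,0,0],[0.028,-0.275,0.1,0,0]]}}

```text
time_s: 3.12
position: [0.512, -0.2551, 0.2314]
tcp_rot: [[0.038, 0.999, 0.0], [0.999, -0.038, -0.0], [-0.0, 0.0, -1.0]]
force: [1.6, 0.9, 0.2]
opening: 0.0278
grip_force: 0.0
```

```bash
python3 go.py 0 -240 100
```

```text
now station mm [ -12.3 -191.3] z 231.4 yaw err 0.0047 F [1.6 0.9 0.2] t 3.125
shift [-0.0488  0.012   0.1314] turn 0.0047
```

>>> {"api": "apply_moves", "payload": {"series": [[0.028,-0.025,0.006,0,0.004],[0.028,-0.049,0.012,0.03,0.004],[0.028,-0.049,0.012,0.08,0.004],[0.028,-0.049,0.012,0.13,0.004],[0.028,-0.049,0.012,0.13,0.004]]}}

```text
time_s: 3.75
position: [0.52, -0.3012, 0.0985]
tcp_rot: [[0.042, 0.999, -0.005], [0.999, -0.042, 0.004], [0.004, -0.005, -1.0]]
force: [0.6, -0.5, 0.7]
opening: 0.0283
grip_force: 0.0
```

```bash
python3 go.py 0 -240 36
python3 - <<'E'
from h import *
ims=[]
for c,x0,y0,w,h in(('top',280,180,130,100),('side',215,175,130,130)):
    f=robot.grab_frame(c); im=cv2.resize(f['img'][y0:y0+h,x0:x0+w,::-1],(400,400*h//w),interpolation=cv2.INTER_CUBIC)
    # TCP projected
    p=proj(f,np.array(robot.get_obs()['position']))[0]
    cv2.circle(im,tuple(((p+.5-[x0,y0])*400/w).astype(int).tolist()),3,(255,0,255),1)
    ims.append(cv2.copyMakeBorder(im,0,400-im.shape[0],0,0,0))
cv2.imwrite('pics/a.png',np.hstack(ims))
E
```

```text
now station mm [  -2.3 -237. ] z 98.5 yaw err 0.0009 F [ 0.6 -0.5  0.7] t 3.75
shift [-0.0033  0.0027  0.0625] turn 0.0009
```

View pics/a.png

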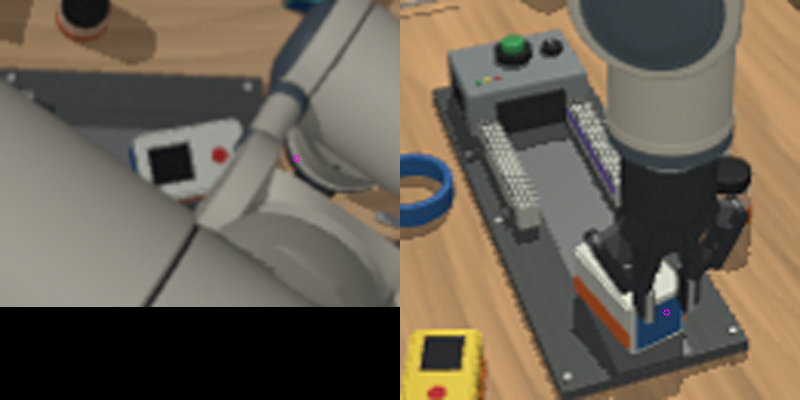

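The side view shows the fingertips straddling the projected TCP, about (645,315) and (692,300), just behind the housing's rear face. That agrees with the calibration, so I'll go down.

>>> {"api": "apply_moves", "payload": {"series": [[0.028,-0.003,0.003,0.031,0],[0.028,-0.003,0.003,0.0625,0],[0.028,0.005,0.003,0.0625,0],[0.028,0.01,0.003,0.0625,0],[0.028,0.015,0.003,0.0625,0]]}}

```text
time_s: 4.47
position: [0.5264, -0.2876, 0.0407]
tcp_rot: [[0.042, 0.999, 0.002], [0.999, -0.042, -0.001], [-0.001, 0.002, -1.0]]
force: [0.6, 0.2, 0.1]
opening: 0.0281
grip_force: 0.0
```

```bash
python3 go.py 0 -210 36
```

```text
now station mm [   3.5 -223.1] z 40.7 yaw err 0.0013 F [0.6 0.2 0.1] t 4.475
shift [ 0.0131 -0.0035  0.0047] turn 0.0013
```

>>> {"api": "apply_moves", "payload": {"series": [[0.028,0.004,-0.003,0.003,0],[0.028,0.008,-0.003,0.003,0],[0.028,0.012,-0.003,0.003,0],[0.028,0.016,-0.003,0.003,0],[0.028,0.02,-0.003,0.003,0]]}}

```text
time_s: 5.1
position: [0.5234, -0.2675, 0.0359]
tcp_rot: [[0.042, 0.999, 0.0], [0.999, -0.042, -0.0], [-0.0, 0.0, -1.0]]
force: [-1.4, -3.1, 1.0]
opening: 0.0279
grip_force: 1.6
```

```bash
python3 go.py
```

```text
now station mm [  -0.4 -203.2] z 35.9 yaw err 0.001 F [-1.4 -3.1  1. ] t 5.1
```

>>> {"api": "apply_moves", "payload": {"series": [[0.028,0.004,0,0,0],[0.028,0.008,0,0,0],[0.028,0.012,0,0,0],[0.028,0.016,0,0,0],[0.028,0.02,0,0,0]]}}

```text
time_s: 5.72
position: [0.5242, -0.2472, 0.0358]
tcp_rot: [[0.042, 0.999, 0.0], [0.999, -0.042, -0.0], [-0.0, 0.0, -1.0]]
force: [-1.6, -3.8, 2.4]
opening: 0.0282
grip_force: 2.0
```

>>> {"api": "apply_moves", "payload": {"series": [[0.028,0.004,0,0,0],[0.028,0.008,0,0,0],[0.028,0.012,0,0,0],[0.028,0.016,0,0,0],[0.028,0.016,0,0,0]]}}

```text
time_s: 6.35
position: [0.5248, -0.2309, 0.0357]
tcp_rot: [[0.042, 0.999, -0.0], [0.999, -0.042, 0.0], [0.0, -0.0, -1.0]]
force: [0.3, 0.5, -0.5]
opening: 0.0275
grip_force: 0.0
```

```bash
python3 go.py
python3 - <<'E'
from h import *
ims=[]
for c,x0,y0,w,h in(('top',240,180,130,100),('side',215,175,130,130)):
    f=robot.grab_frame(c); im=cv2.resize(f['img'][y0:y0+h,x0:x0+w,::-1],(400,400*h//w),interpolation=cv2.INTER_CUBIC)
    ims.append(cv2.copyMakeBorder(im,0,400-im.shape[0],0,0,0))
cv2.imwrite('pics/b.png',np.hstack(ims))
E
```

```text
now station mm [  -0.5 -166.6] z 35.7 yaw err 0.0012 F [ 0.3  0.5 -0.5] t 6.35
```

View pics/b.png

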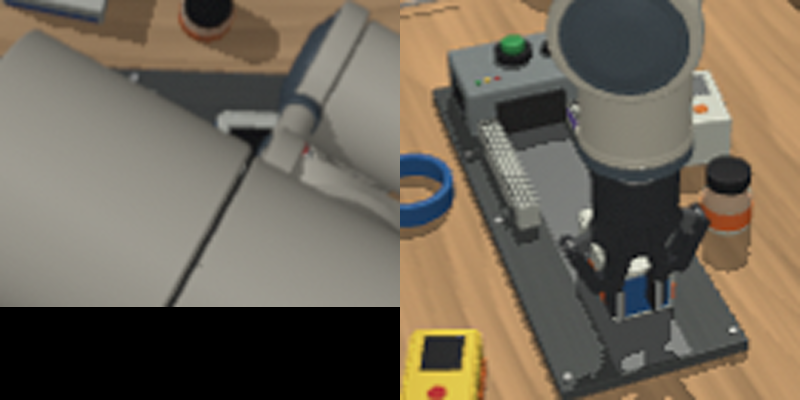

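The housing now looks square to the fingers, with the blue rear face fully between them at (645,295). I'll back off for an unobstructed measurement before it enters the lane.

>>> {"api": "apply_moves", "payload": {"series": [[0.028,-0.015,0,0,0],[0.028,-0.065,0,0,0],[0.028,-0.11,0,0,0],[0.028,-0.11,0,0,0]]}}

```text
time_s: 6.95
position: [0.52, -0.3456, 0.0358]
tcp_rot: [[0.045, 0.999, 0.001], [0.999, -0.045, -0.001], [-0.001, 0.001, -1.0]]
force: [-0.4, 0.8, -0.7]
opening: 0.028
grip_force: 0.0
```

```bash
cat > m2.py <<'E'
import sys
from h import *
# measure housing in station frame; per camera station fits from the first measurement
hy=float(sys.argv[1])/1000
Q={'top':np.array([.5309,-.0660,-.0438]),'side':np.array([.5341,-.0604,-.0450])}
im2=[]
for c in sys.argv[2:]:
    f=robot.grab_frame(c);g=place(Q[c],np.array([[0,hy,0]]))[0]
    near=proj(f,g+[0,0,.045])[0]
    try:m=seg(c,'housing',near)
    except SystemExit as e:print(e);m=None
    k=4;x0,y0=(near-[50,50]).astype(int)
    im=cv2.resize(f['img'][y0:y0+100,x0:x0+100,::-1],None,fx=k,fy=k,interpolation=cv2.INTER_CUBIC)
    if m is not None:
        q,e=fit([f],[m],[g[0],g[1],Q[c][2]],HOU,.014)
        d=q-Q[c];s=Q[c][2];print(c,'housing x,y mm',np.round([1e3*(np.cos(s)*d[0]+np.sin(s)*d[1]),1e3*(-np.sin(s)*d[0]+np.cos(s)*d[1])],1),'yaw',round(d[2],3),'err',e,'area',m.sum())
        p=((proj(f,place(q,HOU[0],.014))+.5-[x0,y0])*k).astype(int)
        for a in range(8):
            for b in(1,2,4):
                if not a&b:cv2.line(im,tuple(p[a].tolist()),tuple(p[a|b].tolist()),(255,0,255),1)
    im2.append(im)
cv2.imwrite('pics/m%d.png'%int(robot.get_obs()['time_s']*100),np.hstack(im2))
print('pics/m%d.png'%int(robot.get_obs()['time_s']*100))
E
python3 m2.py -105 top side; cp $(ls -t pics/m*.png|head -1) pics/c.png
```

```text
missed tophousing
side housing x,y mm [ -4.5 -97.5] yaw -0.32 err 365.875 area 463.0
pics/m750.png
```

View pics/c.png

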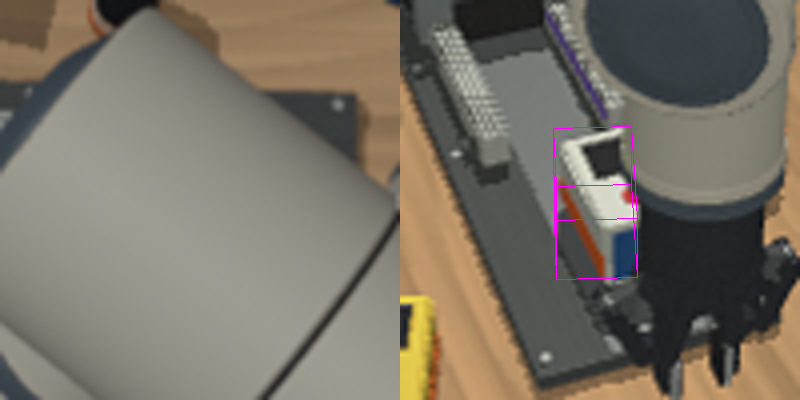

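The arm hides the housing in the top view, and partly in the side view. I'll lift and swing towards the robot to clear both.

>>> {"api": "apply_moves", "payload": {"series": [[0.028,0,0,-0.05,0],[0.028,0,-0.02,-0.11,0],[0.028,-0.03,-0.06,-0.15,0],[0.028,-0.07,-0.1,-0.15,0],[0.028,-0.1,-0.14,-0.15,0]]}}

```text
time_s: 8.12
position: [0.375, -0.4367, 0.1867]
tcp_rot: [[0.042, 0.999, 0.001], [0.999, -0.042, -0.002], [-0.002, 0.001, -1.0]]
force: [1.0, -0.1, -0.0]
opening: 0.0279
grip_force: 0.0
```

```bash
python3 go.py 0 -230 36; python3 m2.py -103 top side; cp $(ls -t pics/m*.png|head -1) pics/d.png
```

```text
now station mm [-141.4 -378.6] z 186.7 yaw err 0.0013 F [ 1.  -0.1 -0. ] t 8.125
shift [0.1487 0.1414 0.1506] turn 0.0013
top housing x,y mm [  11.3 -108. ] yaw 0.019 err 84.125 area 806.0
side housing x,y mm [  46.9 -184. ] yaw -0.419 err 886.6875 area 1288.0
pics/m832.png
```

View pics/d.png

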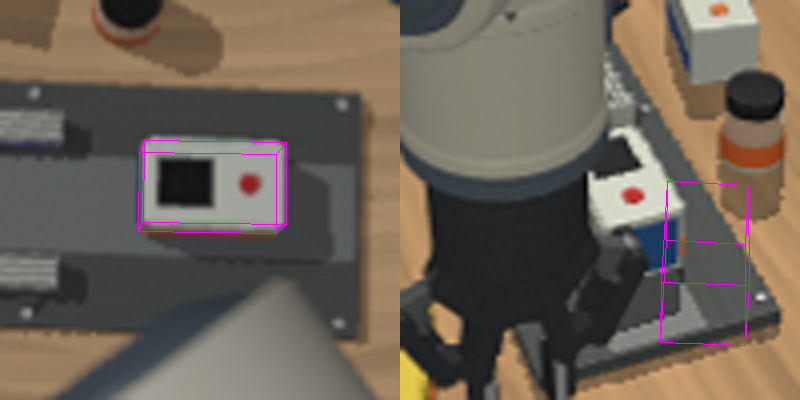

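The top view gives the housing at x≈+11 mm, square to the lane, y≈-108. That is too far off-centre for the 9 mm clearance. I'll shut the fingers and nudge it towards the robot by pushing the dry far cheek, above the stripe.

>>> {"api": "apply_moves", "payload": {"series": [[0,0.05,0.04,0,0],[0,0.095,0.078,0,0],[0,0.14,0.116,0,0],[0,0.185,0.154,0,0],[0,0.23,0.19,0,0]]}}

```text
time_s: 8.95
position: [0.5775, -0.2104, 0.1858]
tcp_rot: [[0.04, 0.999, 0.0], [0.999, -0.04, 0.0], [0.0, 0.0, -1.0]]
force: [0.5, -1.8, -0.2]
opening: -0.0001
grip_force: 0.0
```

```bash
python3 go.py 72 -110 48
```

```text
now station mm [  51.2 -143.9] z 185.8 yaw err 0.0028 F [ 0.5 -1.8 -0.2] t 8.95
shift [0.0338 0.0209 0.1378] turn 0.0028
```

>>> {"api": "apply_moves", "payload": {"series": [[0,0.036,0.024,0,0.002],[0,0.036,0.024,0.05,0.002],[0,0.036,0.024,0.09,0.002],[0,0.036,0.024,0.09,0.002]]}}

```text
time_s: 9.45
position: [0.5998, -0.1765, 0.0933]
tcp_rot: [[0.042, 0.999, -0.005], [0.999, -0.042, 0.002], [0.002, -0.005, -1.0]]
force: [-0.4, 0.1, 0.8]
opening: -0.0002
grip_force: 0.0
```

```bash
python3 go.py 72 -110 49
```

```text
now station mm [  72.1 -109. ] z 93.3 yaw err 0.0006 F [-0.4  0.1  0.8] t 9.45
shift [-0.0011  0.0002  0.0443] turn 0.0006
```

>>> {"api": "apply_moves", "payload": {"series": [[0,0,0,0.025,0],[0,0,0,0.044,0],[0,0,0,0.044,0],[0,0,-0.004,0.044,0],[0,0,-0.008,0.044,0]]}}

```text
time_s: 10.07
position: [0.5932, -0.1784, 0.0527]
tcp_rot: [[0.044, 0.999, 0.001], [0.999, -0.044, -0.0], [-0.0, 0.001, -1.0]]
force: [0.2, -0.6, 1.2]
opening: 0.0001
grip_force: 0.0
```

```bash
python3 go.py
```

```text
now station mm [  65.6 -111.2] z 52.7 yaw err -0.001 F [ 0.2 -0.6  1.2] t 10.075
```

>>> {"api": "apply_moves", "payload": {"series": [[0,0,-0.002,0.001,0],[0,0,-0.004,0.002,0],[0,0,-0.006,0.002,0],[0,0,-0.008,0.002,0],[0,0,-0.01,0.002,0]]}}

```text
time_s: 10.7
position: [0.5837, -0.178, 0.05]
tcp_rot: [[0.044, 0.999, 0.001], [0.999, -0.044, -0.0], [-0.0, 0.001, -1.0]]
force: [4.8, -0.4, 2.0]
opening: 0.0002
grip_force: 2.1
```

```bash
python3 go.py
```

```text
now station mm [  56.  -111.2] z 50.0 yaw err -0.0011 F [ 4.8 -0.4  2. ] t 10.7
```

Contact at TCP x≈56 agrees with the measured offset. I'll push another 10 mm.

>>> {"api": "apply_moves", "payload": {"series": [[0,0,-0.002,0,0],[0,0,-0.004,0,0],[0,0,-0.006,0,0],[0,0,-0.008,0,0],[0,0,-0.01,0,0]]}}

```text
time_s: 11.32
position: [0.5731, -0.1774, 0.0498]
tcp_rot: [[0.044, 0.999, 0.0], [0.999, -0.044, -0.0], [-0.0, 0.0, -1.0]]
force: [4.6, -0.0, 2.0]
opening: 0.0001
grip_force: 2.1
```

>>> {"api": "apply_moves", "payload": {"series": [[0,0,0.01,0,0],[0,0,0.03,0,0],[0,0,0.03,-0.06,0],[0,0,0.02,-0.12,0],[0.02,-0.04,0,-0.14,0]]}}

```text
time_s: 11.95
position: [0.5729, -0.2165, 0.1932]
tcp_rot: [[0.041, 0.999, 0.004], [0.999, -0.041, -0.001], [-0.001, 0.004, -1.0]]
force: [0.6, -0.8, -0.3]
opening: 0.017
grip_force: 0.0
```

```bash
python3 go.py -130 -380 187
```

```text
now station mm [  46.9 -150.1] z 193.2 yaw err 0.0022 F [ 0.6 -0.8 -0.3] t 11.95
shift [-0.2295 -0.1775  0.0059] turn 0.0022
```

>>> {"api": "apply_moves", "payload": {"series": [[0.028,-0.046,-0.036,0,0],[0.028,-0.092,-0.072,0,0],[0.028,-0.138,-0.108,0,0],[0.028,-0.184,-0.144,0,0],[0.028,-0.23,-0.177,0,0]]}}

```text
time_s: 12.58
position: [0.383, -0.4404, 0.1896]
tcp_rot: [[0.044, 0.999, -0.001], [0.999, -0.044, 0.001], [0.001, -0.001, -1.0]]
force: [1.4, -1.5, -0.2]
opening: 0.028
grip_force: 0.0
```

```bash
python3 go.py 0 -230 100; python3 m2.py -105 top; cp $(ls -t pics/m*.png|head -1) pics/e.png
```

```text
now station mm [-133.2 -382. ] z 189.6 yaw err -0.001 F [ 1.4 -1.5 -0.2] t 12.575
shift [0.1521 0.1331 0.0897] turn -0.001
top housing x,y mm [  -0.8 -106.4] yaw 0.026 err 36.1875 area 862.0
pics/m1267.png
```

View pics/e.png

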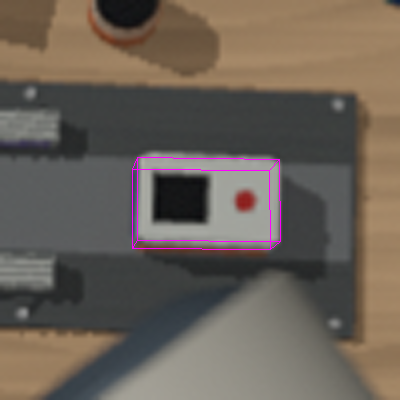

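The housing now sits at x≈-1 mm, in the middle of the lane (crop row 200, rails at 127 and 272), with yaw ≈0.02. I'll go back behind it and push.

>>> {"api": "apply_moves", "payload": {"series": [[0.028,0.05,0.044,0,0],[0.028,0.1,0.088,0,0],[0.028,0.15,0.133,0,0],[0.028,0.152,0.133,0.05,0],[0.028,0.152,0.133,0.09,0]]}}

```text
time_s: 13.3
position: [0.525, -0.2912, 0.0982]
tcp_rot: [[0.041, 0.999, -0.001], [0.999, -0.041, 0.001], [0.001, -0.001, -1.0]]
force: [0.3, -1.0, -0.4]
opening: 0.028
grip_force: 0.0
```

```bash
python3 go.py 0 -210 36
```

```text
now station mm [   2.2 -226.8] z 98.2 yaw err 0.0017 F [ 0.3 -1.  -0.4] t 13.3
shift [ 0.0168 -0.0021  0.0623] turn 0.0017
```

>>> {"api": "apply_moves", "payload": {"series": [[0.028,0.01,-0.002,0.03,0.001],[0.028,0.018,-0.002,0.062,0.001],[0.028,0.018,-0.002,0.062,0.001],[0.028,0.028,-0.002,0.062,0.001],[0.028,0.036,-0.002,0.062,0.001]]}}

```text
time_s: 13.92
position: [0.5242, -0.2571, 0.0391]
tcp_rot: [[0.045, 0.999, 0.002], [0.999, -0.045, -0.001], [-0.001, 0.002, -1.0]]
force: [0.1, 0.4, 0.5]
opening: 0.0279
grip_force: 0.0
```

```bash
python3 go.py
```

```text
now station mm [   0.  -192.8] z 39.1 yaw err -0.0021 F [0.1 0.4 0.5] t 13.925
```

>>> {"api": "apply_moves", "payload": {"series": [[0.028,0.005,0,0.001,0],[0.028,0.01,0,0.001,0],[0.028,0.014,0,0.001,0],[0.028,0.018,0,0.001,0],[0.028,0.022,0,0.001,0]]}}

```text
time_s: 14.55
position: [0.5245, -0.2351, 0.0368]
tcp_rot: [[0.045, 0.999, -0.0], [0.999, -0.045, 0.0], [0.0, -0.0, -1.0]]
force: [-0.2, -0.1, -0.2]
opening: 0.0281
grip_force: 0.0
```

>>> {"api": "apply_moves", "payload": {"series": [[0.028,0.004,0,0,0],[0.028,0.008,0,0,0],[0.028,0.012,0,0,0],[0.028,0.016,0,0,0],[0.028,0.02,0,0,0]]}}

```text
time_s: 15.18
position: [0.5255, -0.2151, 0.0368]
tcp_rot: [[0.045, 0.999, -0.0], [0.999, -0.045, -0.0], [-0.0, -0.0, -1.0]]
force: [0.7, -2.1, -1.4]
opening: 0.028
grip_force: 1.1
```

>>> {"api": "apply_moves", "payload": {"series": [[0.028,0.004,0,0,0],[0.028,0.008,0,0,0],[0.028,0.012,0,0,0],[0.028,0.016,0,0,0],[0.028,0.02,0,0,0]]}}

```text
time_s: 15.8
position: [0.5263, -0.1951, 0.0368]
tcp_rot: [[0.045, 0.999, -0.0], [0.999, -0.045, 0.0], [0.0, -0.0, -1.0]]
force: [0.4, -2.0, -0.6]
opening: 0.0281
grip_force: 1.1
```

```bash
python3 go.py; python3 -c "
from h import *
ims=[]
for c,x0,y0 in(('top',230,180),('side',225,175)):
    f=robot.grab_frame(c); ims.append(cv2.resize(f['img'][y0:y0+100,x0:x0+100,::-1],(400,400),interpolation=cv2.INTER_CUBIC))
cv2.imwrite('pics/f.png',np.hstack(ims))"
```

```text
now station mm [  -0.5 -130.7] z 36.8 yaw err -0.002 F [ 0.4 -2.  -0.6] t 15.8
```

View pics/f.png

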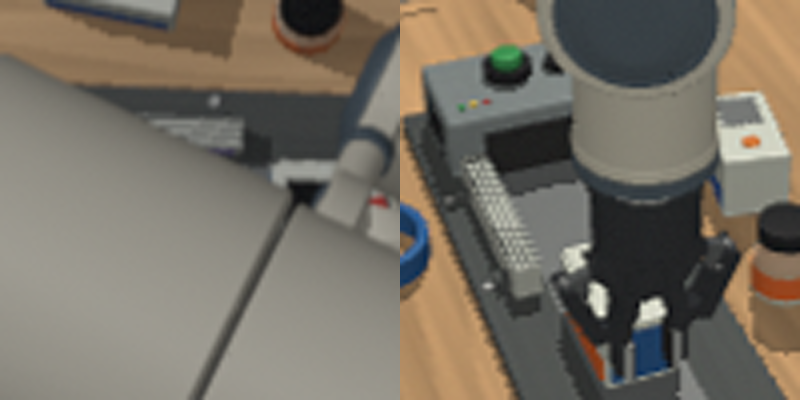

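The housing is square, its front about 20 mm short of the mouth, with the far top edge visible at crop (272–315,165) in the top view. I've used all my picture views, so from here I'll check numerically: first, where that visible edge lies compared with a centred housing.

```bash
cat > edge.py <<'E'
import sys
from h import *
hy=float(sys.argv[1])/1000
f=robot.grab_frame('top');im=f['img'].astype(float).mean(2);Q=np.array([.5309,-.0660,-.0438])
# far top edge (x=31/29,z=58) of a centred square housing: points along y, sample brightness across x offsets
offs=np.arange(-14,15,1.)
for yb in range(45,-50,-10):
    P=place(Q,np.array([[ (29+o)/1000,hy+yb/1000,.072] for o in offs]))
    p=proj(f,P).astype(np.float32)
    v=cv2.remap(im.astype(np.float32),p[:,:1].copy(),p[:,1:].copy(),cv2.INTER_LINEAR)[:,0]
    print(yb,v.astype(int).tolist())
E
python3 edge.py -70
```

```text
45 [146, 151, 156, 158, 158, 158, 157, 157, 156, 152, 148, 139, 124, 109, 95, 83, 70, 64, 61, 59, 59, 59, 60, 60, 60, 60, 60, 60, 59]
35 [64, 85, 105, 124, 137, 149, 155, 156, 156, 155, 153, 150, 141, 131, 119, 100, 81, 66, 63, 59, 58, 58, 59, 59, 59, 59, 59, 59, 58]
25 [63, 83, 104, 125, 136, 146, 155, 155, 155, 155, 154, 153, 149, 143, 137, 117, 94, 69, 65, 61, 57, 57, 58, 58, 58, 58, 58, 58, 59]
15 [78, 95, 113, 133, 142, 149, 155, 156, 156, 156, 154, 152, 147, 137, 126, 112, 93, 72, 63, 61, 58, 58, 58, 59, 58, 58, 58, 58, 58]
5 [126, 125, 125, 125, 126, 126, 127, 128, 130, 132, 134, 135, 136, 130, 123, 116, 100, 82, 69, 66, 62, 60, 59, 59, 58, 57, 56, 56, 55]
-5 [114, 112, 110, 108, 106, 106, 107, 108, 115, 120, 125, 129, 133, 134, 134, 134, 135, 135, 135, 136, 136, 136, 135, 134, 132, 128, 125, 118, 108]
-15 [102, 100, 99, 100, 101, 104, 108, 112, 114, 115, 117, 118, 119, 120, 120, 121, 122, 123, 124, 125, 126, 127, 128, 129, 130, 130, 131, 131, 126]
-25 [82, 82, 82, 82, 82, 81, 81, 81, 81, 82, 83, 85, 86, 88, 89, 90, 91, 93, 94, 96, 98, 99, 99, 98, 97, 92, 87, 81, 75]
-35 [89, 89, 90, 91, 91, 92, 92, 92, 93, 92, 92, 91, 89, 87, 85, 81, 78, 74, 70, 65, 62, 59, 56, 56, 56, 58, 60, 62, 65]
-45 [91, 92, 92, 93, 93, 94, 95, 96, 98, 100, 103, 105, 106, 107, 108, 111, 115, 119, 124, 129, 132, 133, 134, 135, 136, 136, 137, 138, 138]
```

The edge sits within about 1 mm of centred and square, so I'll continue down the lane.

>>> {"api": "apply_moves", "payload": {"series": [[0.028,0.004,0,0,0],[0.028,0.008,0,0,0],[0.028,0.012,0,0,0],[0.028,0.016,0,0,0],[0.028,0.02,0,0,0]]}}

```text
time_s: 16.58
position: [0.5273, -0.1751, 0.0368]
tcp_rot: [[0.045, 0.999, 0.0], [0.999, -0.045, -0.0], [-0.0, 0.0, -1.0]]
force: [-0.0, -3.4, -0.2]
opening: 0.0279
grip_force: 1.5
```

>>> {"api": "apply_moves", "payload": {"series": [[0.028,0.004,0,0,0],[0.028,0.008,0,0,0],[0.028,0.012,0,0,0],[0.028,0.016,0,0,0],[0.028,0.02,0,0,0]]}}

```text
time_s: 17.2
position: [0.5282, -0.1551, 0.0368]
tcp_rot: [[0.045, 0.999, 0.0], [0.999, -0.045, -0.0], [-0.0, 0.0, -1.0]]
force: [1.5, -3.4, 1.0]
opening: 0.0283
grip_force: 1.7
```

```bash
python3 go.py; python3 edge.py -30
```

```text
now station mm [ -0.4 -90.7] z 36.8 yaw err -0.0019 F [ 1.5 -3.4  1. ] t 17.2
45 [158, 158, 158, 158, 158, 158, 158, 157, 155, 153, 146, 135, 126, 108, 88, 71, 65, 58, 56, 64, 73, 83, 93, 105, 111, 114, 117, 116, 114]
35 [68, 87, 105, 124, 142, 147, 152, 155, 154, 153, 150, 145, 140, 132, 121, 112, 97, 80, 65, 67, 70, 75, 88, 102, 113, 118, 125, 125, 119]
25 [69, 94, 115, 133, 150, 156, 156, 157, 155, 154, 152, 144, 137, 129, 114, 100, 85, 68, 52, 43, 41, 38, 38, 38, 39, 39, 39, 39, 38]
15 [118, 118, 119, 128, 136, 142, 145, 148, 149, 147, 145, 138, 130, 120, 104, 88, 72, 61, 51, 43, 42, 42, 41, 42, 42, 42, 41, 41, 43]
5 [107, 109, 110, 116, 122, 128, 131, 134, 136, 136, 136, 136, 136, 136, 136, 136, 136, 135, 134, 133, 129, 125, 121, 109, 99, 88, 80, 72, 67]
-5 [105, 108, 112, 115, 116, 117, 119, 120, 121, 122, 122, 123, 124, 125, 126, 127, 127, 128, 129, 130, 130, 130, 129, 124, 118, 111, 98, 83, 70]
-15 [84, 83, 82, 82, 83, 84, 86, 87, 88, 89, 90, 91, 92, 93, 95, 96, 97, 98, 96, 95, 92, 86, 80, 74, 69, 63, 59, 57, 54]
-25 [92, 92, 91, 91, 90, 89, 88, 86, 84, 82, 80, 78, 75, 73, 69, 65, 62, 59, 57, 57, 57, 58, 61, 63, 68, 73, 77, 83, 87]
-35 [93, 94, 94, 94, 95, 96, 96, 97, 99, 100, 104, 109, 114, 118, 123, 128, 130, 132, 133, 134, 135, 136, 137, 137, 138, 138, 139, 139, 140]
-45 [117, 118, 120, 122, 124, 126, 127, 128, 129, 129, 130, 131, 132, 133, 133, 134, 135, 135, 136, 137, 137, 137, 138, 139, 140, 140, 141, 141, 142]
```

>>> {"api": "apply_moves", "payload": {"series": [[0.028,0.004,0,0,0],[0.028,0.008,0,0,0],[0.028,0.012,0,0,0],[0.028,0.016,0,0,0],[0.028,0.02,0,0,0]]}}

```text
time_s: 17.88
position: [0.529, -0.1351, 0.0368]
tcp_rot: [[0.045, 0.999, -0.0], [0.999, -0.045, -0.0], [-0.0, -0.0, -1.0]]
force: [-1.0, -3.7, 0.7]
opening: 0.0278
grip_force: 1.9
```

>>> {"api": "apply_moves", "payload": {"series": [[0.028,0.004,0,0,0],[0.028,0.008,0,0,0],[0.028,0.012,0,0,0],[0.028,0.016,0,0,0],[0.028,0.02,0,0,0]]}}

```text
time_s: 18.5
position: [0.53, -0.1152, 0.0368]
tcp_rot: [[0.045, 0.999, 0.0], [0.999, -0.045, -0.0], [-0.0, 0.0, -1.0]]
force: [-0.2, -4.2, 1.2]
opening: 0.0277
grip_force: 2.0
```

```bash
python3 go.py; python3 edge.py 10 | head -6; python3 -c "
from h import *
f=robot.grab_frame('side')
for d in robot.trace('side','housing'):print(d['box'],d['conf'])"
```

```text
now station mm [ -0.3 -50.8] z 36.8 yaw err -0.002 F [-0.2 -4.2  1.2] t 18.5
45 [157, 157, 157, 157, 157, 157, 157, 157, 156, 151, 146, 136, 118, 98, 83, 70, 56, 57, 65, 73, 80, 89, 97, 103, 109, 116, 121, 126, 128]
35 [64, 84, 106, 124, 137, 152, 157, 157, 158, 157, 155, 154, 146, 137, 126, 106, 84, 71, 70, 69, 74, 83, 93, 102, 111, 120, 124, 126, 129]
25 [85, 99, 114, 127, 133, 141, 144, 143, 141, 140, 139, 136, 131, 123, 116, 99, 78, 59, 65, 70, 76, 84, 91, 97, 99, 100, 102, 104, 104]
15 [134, 137, 137, 137, 138, 138, 138, 138, 138, 138, 138, 138, 137, 135, 133, 128, 120, 112, 101, 89, 75, 70, 68, 65, 65, 64, 63, 64, 65]
5 [119, 121, 121, 122, 123, 123, 124, 125, 126, 127, 127, 128, 129, 130, 131, 131, 128, 124, 119, 109, 97, 87, 79, 70, 66, 64, 62, 68, 76]
-5 [84, 85, 85, 86, 87, 88, 90, 91, 93, 95, 96, 95, 96, 94, 90, 88, 81, 74, 67, 63, 58, 55, 54, 54, 56, 64, 72, 84, 98]
[365.9, 223.2, 34.2, 34.9] 0.97
[227.4, 301.4, 26.1, 44.5] 0.77
[262.8, 341.5, 81.0, 27.3] 0.75
[376.6, 286.0, 44.7, 33.2] 0.66
[268.6, 237.6, 25.6, 33.2] 0.56
```

Still centred. Five more 20 mm calls remain.

>>> {"api": "apply_moves", "payload": {"series": [[0.028,0.004,0,0,0],[0.028,0.008,0,0,0],[0.028,0.012,0,0,0],[0.028,0.016,0,0,0],[0.028,0.02,0,0,0]]}}

```text
time_s: 19.27
position: [0.5308, -0.0951, 0.0367]
tcp_rot: [[0.045, 0.999, -0.0], [0.999, -0.045, 0.0], [0.0, -0.0, -1.0]]
force: [-0.4, -1.6, -1.3]
opening: 0.0276
grip_force: 1.0
```

>>> {"api": "apply_moves", "payload": {"series": [[0.028,0.004,0,0,0],[0.028,0.008,0,0,0],[0.028,0.012,0,0,0],[0.028,0.016,0,0,0],[0.028,0.02,0,0,0]]}}

```text
time_s: 19.9
position: [0.5317, -0.0752, 0.0368]
tcp_rot: [[0.045, 0.999, -0.0], [0.999, -0.045, -0.0], [-0.0, -0.0, -1.0]]
force: [0.0, -1.4, -2.6]
opening: 0.0277
grip_force: 1.0
```

```bash
python3 go.py; python3 edge.py 50 | head -4
```

```text
now station mm [ -0.3 -10.7] z 36.8 yaw err -0.002 F [ 0.  -1.4 -2.6] t 19.9
45 [157, 157, 156, 156, 156, 156, 157, 156, 156, 155, 150, 142, 136, 113, 91, 69, 63, 56, 53, 60, 68, 78, 90, 102, 109, 114, 119, 119, 117]
35 [70, 82, 97, 112, 129, 135, 143, 148, 149, 150, 149, 146, 143, 135, 125, 114, 98, 81, 64, 66, 70, 74, 85, 94, 102, 105, 107, 107, 104]
25 [141, 141, 141, 141, 141, 140, 139, 139, 134, 128, 122, 108, 94, 80, 75, 70, 66, 66, 66, 66, 66, 67, 69, 72, 75, 77, 79, 81, 79]
15 [126, 127, 128, 128, 129, 130, 130, 131, 132, 132, 132, 129, 123, 117, 103, 87, 71, 69, 66, 64, 65, 65, 71, 85, 99, 114, 127, 140, 144]
```

>>> {"api": "apply_moves", "payload": {"series": [[0.028,0.004,0,0,0],[0.028,0.008,0,0,0],[0.028,0.012,0,0,0],[0.028,0.016,0,0,0],[0.028,0.02,0,0,0]]}}

```text
time_s: 20.58
position: [0.5327, -0.0553, 0.0368]
tcp_rot: [[0.045, 0.999, 0.0], [0.999, -0.045, -0.0], [-0.0, 0.0, -1.0]]
force: [-0.5, -3.2, -1.2]
opening: 0.0279
grip_force: 1.4
```

>>> {"api": "apply_moves", "payload": {"series": [[0.028,0.004,0,0,0],[0.028,0.008,0,0,0],[0.028,0.012,0,0,0],[0.028,0.016,0,0,0],[0.028,0.02,0,0,0]]}}

```text
time_s: 21.2
position: [0.5336, -0.0353, 0.0368]
tcp_rot: [[0.045, 0.999, 0.0], [0.999, -0.045, -0.0], [-0.0, 0.0, -1.0]]
force: [-0.3, -2.9, 1.0]
opening: 0.0278
grip_force: 1.7
```

>>> {"api": "apply_moves", "payload": {"series": [[0.028,0.003,0,0,0],[0.028,0.006,0,0,0],[0.028,0.009,0,0,0],[0.028,0.011,0,0,0],[0.028,0.013,0,0,0]]}}

```text
time_s: 21.82
position: [0.5341, -0.0224, 0.0368]
tcp_rot: [[0.045, 0.999, -0.0], [0.999, -0.045, -0.0], [-0.0, -0.0, -1.0]]
force: [0.6, -3.6, 0.8]
opening: 0.028
grip_force: 2.0
```

```bash
python3 go.py; python3 edge.py 103 | head -4
```

```text
now station mm [-0.2 42.1] z 36.8 yaw err -0.002 F [ 0.6 -3.6  0.8] t 21.825
45 [109, 111, 113, 115, 118, 117, 112, 108, 99, 90, 79, 71, 66, 59, 59, 58, 58, 59, 60, 61, 61, 62, 62, 62, 63, 63, 64, 65, 65]
35 [140, 136, 132, 121, 110, 99, 88, 78, 70, 69, 68, 71, 77, 84, 94, 106, 119, 125, 131, 136, 136, 135, 136, 134, 134, 134, 135, 135, 137]
25 [126, 125, 123, 118, 110, 102, 91, 79, 67, 65, 63, 62, 64, 67, 74, 88, 103, 116, 127, 138, 143, 143, 144, 145, 145, 145, 146, 146, 147]
15 [73, 68, 63, 59, 55, 50, 48, 47, 47, 52, 59, 68, 80, 94, 108, 117, 125, 132, 134, 136, 138, 139, 140, 141, 142, 142, 143, 144, 145]
```

Now I'll creep until the stop shows as a rise in force.

>>> {"api": "apply_moves", "payload": {"series": [[0.028,0.001,0,0,0],[0.028,0.002,0,0,0],[0.028,0.003,0,0,0],[0.028,0.004,0,0,0],[0.028,0.005,0,0,0]]}}

```text
time_s: 22.5
position: [0.5343, -0.0175, 0.0368]
tcp_rot: [[0.045, 0.999, -0.0], [0.999, -0.045, -0.0], [-0.0, -0.0, -1.0]]
force: [-0.1, -4.1, 1.4]
opening: 0.0277
grip_force: 2.1
```

>>> {"api": "apply_moves", "payload": {"series": [[0.028,0.001,0,0,0],[0.028,0.002,0,0,0],[0.028,0.003,0,0,0]]}}

```text
time_s: 22.88
position: [0.5345, -0.0145, 0.0368]
tcp_rot: [[0.045, 0.999, -0.0], [0.999, -0.045, -0.0], [-0.0, -0.0, -1.0]]
force: [-0.8, -4.0, 2.2]
opening: 0.0282
grip_force: 2.2
```

>>> {"api": "apply_moves", "payload": {"series": [[0.028,0.001,0,0,0],[0.028,0.002,0,0,0],[0.028,0.003,0,0,0]]}}

```text
time_s: 23.25
position: [0.5346, -0.0137, 0.0369]
tcp_rot: [[0.044, 0.999, -0.0], [0.999, -0.044, -0.003], [-0.003, -0.0, -1.0]]
force: [-6.4, -41.2, 4.6]
opening: 0.0278
grip_force: 20.5
```

41 N: the housing is against the stop, at TCP y≈51 compared with 49 expected. I'll ease off, retreat and rise.

>>> {"api": "apply_moves", "payload": {"series": [[0.028,-0.003,0,0,0],[0.028,-0.008,0,0,0],[0.028,-0.025,0,0,0],[0.028,-0.025,0,-0.05,0],[0.028,-0.025,0,-0.1,0]]}}

```text
time_s: 23.88
position: [0.533, -0.0374, 0.1376]
tcp_rot: [[0.046, 0.999, -0.001], [0.999, -0.046, 0.0], [0.0, -0.001, -1.0]]
force: [0.5, 0.1, -0.5]
opening: 0.028
grip_force: 0.0
```

>>> {"api": "apply_moves", "payload": {"series": [[0,0.03,0,-0.04,0],[0,0.085,0,-0.04,0],[0,0.14,0,-0.04,0],[0,0.195,0,-0.04,0],[0,0.2,0,-0.04,0]]}}

```text
time_s: 24.5
position: [0.5425, 0.1656, 0.1767]
tcp_rot: [[0.042, 0.999, 0.0], [0.999, -0.042, 0.001], [0.001, 0.0, -1.0]]
force: [-0.4, -0.1, 0.1]
opening: -0.0001
grip_force: 0.0
```

```bash
python3 go.py 0 229 100; python3 m2.py 108 top side; python3 -c "
from h import *
f=[robot.grab_frame('top'),robot.grab_frame('side')]
print([proj(g,place([.5325,-.0645,-.043],np.array([[0,.228,.085]])))[0] for g in f])
for c in('top','side'):
  for t in('start','start_top'):
    print(c,t,[(np.round(d['box'],1),round(d['conf'],2)) for d in robot.search_frame(c,t)[:2]])"
```

```text
now station mm [1.000e-01 2.303e+02] z 176.7 yaw err 0.0012 F [-0.4 -0.1  0.1] t 24.5
shift [-0.0014 -0.0001  0.0767] turn 0.0012
top housing x,y mm [1.000e-01 1.099e+02] yaw 0.007 err 28.6875 area 876.0
side housing x,y mm [  1.7 111.9] yaw 0.028 err 41.375 area 699.0
pics/m2480.png
[array([206.70868742, 225.75033044]), array([250.73932911, 190.32556713])]
top start [(array([257.5, 239.6,   4.6,   2.4]), 0.75)]
top start_top []
side start []
side start_top [(array([216.4, 237.1,  25.6,  27. ]), 0.7), (array([250.2, 188.8,   8.1,   3.4]), 0.44)]
```

The housing is home: (0.1, 109.9) mm from the top camera, yaw 0.007. Next I'll lower the closed fingertips onto the button.

>>> {"api": "apply_moves", "payload": {"series": [[0,0,0,0.04,0],[0,0,0,0.07,0],[0,0,0,0.076,0],[0,0,0,0.08,0]]}}

```text
time_s: 25.6
position: [0.5429, 0.1634, 0.0972]
tcp_rot: [[0.045, 0.999, 0.001], [0.999, -0.045, 0.0], [0.0, 0.001, -1.0]]
force: [-0.1, 0.9, 0.4]
opening: 0.0004
grip_force: 0.0
```

>>> {"api": "apply_moves", "payload": {"series": [[0,0,0,0.002,0],[0,0,0,0.004,0],[0,0,0,0.006,0]]}}

```text
time_s: 25.98
position: [0.5428, 0.1634, 0.0912]
tcp_rot: [[0.045, 0.999, 0.001], [0.999, -0.045, 0.0], [0.0, 0.001, -1.0]]
force: [0.8, 0.1, 1.2]
opening: 0.0002
grip_force: 0.9
```

>>> {"api": "apply_moves", "payload": {"series": [[0,0,0,0.002,0],[0,0,0,0.004,0]]}}

```text
time_s: 26.22
position: [0.5428, 0.1634, 0.0869]
tcp_rot: [[0.045, 0.999, 0.001], [0.999, -0.045, 0.0], [0.0, 0.001, -1.0]]
force: [-0.5, 0.8, 4.2]
opening: 0.0005
grip_force: 2.2
```

>>> {"api": "apply_moves", "payload": {"series": [[0,0,0,0.0015,0],[0,0,0,0.003,0],[0,0,0,0.003,0]]}}

```text
time_s: 26.6
position: [0.543, 0.1634, 0.0855]
tcp_rot: [[0.045, 0.999, 0.002], [0.999, -0.045, 0.0], [0.0, 0.002, -1.0]]
force: [-6.5, -2.5, 35.7]
opening: 0.0003
grip_force: 17.7
```

Bottomed out at 35.7 N, so the button is fully pressed. I'll lift clear.

>>> {"api": "apply_moves", "payload": {"series": [[0,0,0,-0.004,0],[0,0,0,-0.03,0],[0,0,0,-0.08,0],[0,0,0,-0.12,0],[0,0,0,-0.12,0]]}}

```text
time_s: 27.22
position: [0.5438, 0.1636, 0.2065]
tcp_rot: [[0.045, 0.999, 0.005], [0.999, -0.045, 0.001], [0.001, 0.005, -1.0]]
force: [0.2, -0.2, 0.3]
opening: -0.0002
grip_force: 0.0
```

```bash
python3 go.py; python3 m2.py 110 top; python3 -c "
from rig import robot
print(robot.close_job())"
```

```text
now station mm [  1.5 228.3] z 206.5 yaw err -0.002 F [ 0.2 -0.2  0.3] t 27.225
top housing x,y mm [  0.2 109.4] yaw 0.024 err 48.8125 area 836.0
pics/m2732.png
the job is handed in; nothing more can be done
None
```

The housing is home against the end stop, about 0.2 mm off the lane's middle; the start button was then pressed fully, the arm lifted clear, and the job was handed in at about 27 s, with no sign of rail or stripe contact in the measurements.

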